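# Pack the tone-hole discs into their stacking case

### The job

Put the tone-hole levelling discs away in their stacking case: press the red tray down on the studs of the grey dock until it is fully home, then lay every large brass disc flat in it, one to a compartment. Then press the blue tray fully home on the red one, lay every small steel disc flat in the blue tray, one to a compartment, and last press the clear cover fully home on top. Leave the clarinet joint, the jar and the tuner alone.

Things in the scene. Friction and masses are not known exactly. Their poses are not given: they have to be found in the camera images.
- dock: Grey docking plate screwed to the bench, 158 (its x) x 48 x 10 mm, origin at the centre of its underside; four studs like the trays' on its top at x = +-70, y = +-15 mm.
- dock_top (a point): Centre of the dock's top face (10 mm above the bench), axes as the dock: where the red tray's origin goes.
- red_tray: Loose RED plastic tray 154 (its x) x 48 (y) x 22 mm high, alike either way round; origin at the centre of its underside. Three open compartments in a row, centred at x = -43, 0, +43 mm, y = 0, each 40 (x) x 42 (y) mm, floor 6 mm and walls 21 mm above the underside. Solid end blocks at |x| 63 to 77 mm. Take it across its width at mid length.
- red_tray_top (a point): Centre of the red tray's end blocks' top face, 22 mm above its underside: where the blue tray's origin goes. Four round studs, 7 mm thick, 9 mm high, with domed tips, stand on the end blocks at x = +-70, y = +-15 mm.
- blue_tray: Loose BLUE tray, the same in every size. Under the end blocks of both trays and the cover are sockets 10 mm wide and deep at the places of the studs, pinched by spring ribs: just laid on, it rides about 6 mm high; pressed straight down with some 15 to 30 N it snaps home, underside on the layer below, and stays.
- blue_tray_top (a point): Centre of the blue tray's end blocks' top face, 22 mm above its underside: where the cover's origin goes; studs as on the red tray.
- cover: Loose clear cover with grey end blocks, 154 (its x) x 48 (y) x 13 mm, sockets and ribs below as the trays, no studs above; a black grip ridge 70 (x) x 18 (y) x 16 mm stands on its middle (its top 29 mm above the underside). Origin at the centre of its underside; alike either way round.
- large_1: Solid disc 34 mm across, 14 mm thick, brass, 105 g, small dark centre bore, both faces alike, lying flat at the start; origin at its very centre (7 mm above what it lies on). May be absent.
- large_2: Solid disc 34 mm across, 14 mm thick, brass, 105 g, small dark centre bore, both faces alike, lying flat at the start; origin at its very centre (7 mm above what it lies on). May be absent.
- large_3: Solid disc 34 mm across, 14 mm thick, brass, 105 g, small dark centre bore, both faces alike, lying flat at the start; origin at its very centre (7 mm above what it lies on). May be absent.
- small_1: Solid disc 26 mm across, 14 mm thick, steel grey, 58 g, small dark centre bore, both faces alike, lying flat at the start; origin at its very centre (7 mm above what it lies on). May be absent.
- small_2: Solid disc 26 mm across, 14 mm thick, steel grey, 58 g, small dark centre bore, both faces alike, lying flat at the start; origin at its very centre (7 mm above what it lies on). May be absent.
- small_3: Solid disc 26 mm across, 14 mm thick, steel grey, 58 g, small dark centre bore, both faces alike, lying flat at the start; origin at its very centre (7 mm above what it lies on). May be absent.
- clarinet_joint: black clarinet joint lying on its side, 204 mm long, 33 mm thick, silver rings; bystander, origin under its middle
- grease_jar: small green glass jar with black cap, 48 mm across, 40 mm high; bystander, origin under its middle
- tuner: black tuner box 75 x 125 x 30 mm with a grey-green screen; bystander, origin under its middle
Mind the look-alikes: they are no part of the job. What is shaped like the small_1 but purple or turquoise is not meant.

How it is judged:
By the outcome, as a careful person would: the job done as asked, in the order asked, and still so for the second after the job is handed in, with the robot touching nothing.
Of large_1, large_2, large_3 only 2 to 3 are there at a start; the rules pass over those that are not, and their reading is None.
Of small_1, small_2, small_3 only 1 to 3 are there at a start; the rules pass over those that are not, and their reading is None.
At some moment in a run one of large_1, large_2, large_3, small_1, small_2, small_3 may be knocked a few centimetres aside while the robot is not near it.
Once in a run the grip may slacken for a moment while it holds something.
It also fails if it takes over 210 s, if anything falls off the work surface, if the arm or the gripper's body presses on something with over 40 N, if the wrist force passes 120 N, or if a joint passes its speed limit or range.

### The arm

A 6-joint arm with a two-finger parallel gripper is mounted at the origin on the work surface. World frame = base frame: x ahead of the robot, y to its left, z up, the work surface at z = 0. Lengths are in mm, angles in rad, forces in N, time in s.
With the tool pointing down it reaches from about 300 to 775 mm from the base axis. Payload 14.6 kg.
Tool frame: the origin (TCP) lies at the very end of the fingers, on their centre line; the grasp point (between the pads) lies 19 mm behind it (manip.grip_point_offset is the distance from the TCP to the grasp point, in mm); z points along the fingers, y is the line along which they close (so a half turn about z gives the same grasp; the last joint's range is limited). The gripper opens to 94 mm and grips with 3 to 60 N. Pads are 16 mm wide; open, the fingers measure 119 mm over their backs; the gripper's body (75 mm by 177 mm) begins 78 mm behind the grasp point.
Start: joints at [1.202, 0.3, 1.521, -0, 1.321, -0.067], TCP at [163.479, 525.132, 205.446] pointing down, gripper open.
Joint ranges: [-3.03, 3.03], [-0.79, 2.21], [0.23, 2.52], [-1.04, 4.18], [0, 3.07], [-2.55, 2.55]. Speed limits (rad/s): [2.22, 2.22, 2.57, 3.14, 3.14, 3.14].

### API

Orientations are given as [roll, pitch, yaw] about the fixed x, y, z axes, in that order (R = Rz(yaw) Ry(pitch) Rx(roll)).
In Python, from cell import telemetry, eyes, manip gives the robot as it stands.
- The arm moves only by the tool play_rows, never from a script. Its arguments are lists of equal length, an entry for each row: "translation": the shift along the world's x, y, z in m, a list of three; "yaw": the turn about the world's z in rad. A call has 1 to 12 rows; each row is the pose to reach, as a shift and turn from the pose commanded when the call began; what a row does not reach only later rows make up. A row lasts 1/8 s, in which the tool goes at most 62.5 mm and 10.7 degrees, less where a joint would pass 70% of its speed; a pose out of reach is approached as far as the arm can. A call with a gripper value outside its range is refused whole. "hand" is the opening, from 0 (shut) to 1 (fully open), set as the call begins (left out, the last holds). The fingers move at their own pace and stop on an object; "force" is the grip in N (left out, the last holds). Time passes only in rows, so rows that repeat a pose let the fingers close. It gives the time, the measured TCP pose, the force, the opening and the grip force at its end, in the units of the state.
- telemetry.read_state(): the state, without advancing time (a new reading comes with each control period).
- eyes.camera(name): name is "scene" or "top" or "wrist"; returns a dict with "pixels" (400x640x3 uint8, red, green, blue), "fx", "fy", "cx", "cy" (pixels), "cam_to_world" (4x4, takes a point from camera to world coordinates); the wrist camera has in their place "T_tool_cam" (4x4, takes a point from camera to tool coordinates, whose origin is the TCP and whose axes are the flange's). Camera axes: x right, y up, looking along -z (the intrinsics and any distortion apply to the point x, -y, -z); pixel columns grow to the right and rows downward; lengths in mm; the calibration is good to about 2 mm. A picture is of the moment at which its call begins: read the wrist's pose just before it. There is no depth.
- manip.sign_off(): hands the job in; it is judged then, once.
The state is a dict: "clock": time; "joints": joint angles; "qd": joint speeds; "effort": joint torques, N m; "eef_pos": TCP position; "eef_rot": TCP orientation; "wrist_force": force on the tool from outside, world axes, zero at the start; "moment": the same for the moment, N m; "finger_gap": finger opening in mm; "finger_force": force on a finger pad.
Only numpy, scipy, OpenCV 4.12 (cv2) and the standard library are available. Lean on these libraries where they do the work, as an engineer would, in place of code of your own. Each camera call takes 0.05 s, during which the arm holds its last target. There are 200 camera calls.

## Working session

There is one attempt and no reset: what is moved stays moved. The work goes in short steps, Python scripts to look and compute and a tool call to move; the robot and the scene stay as the last step left them, time stands still between calls to the robot, and variables do not carry over. Pictures are saved under pics/ and viewed, at most 14 in all, crops included, and the job is handed in when it is done.

Besides the shell and the picture viewer there is one more tool, called as a command line: name --pt "numbers of a row" for each row, then --argument value for the rest. play_rows: Moves the arm, as the interface text tells. Its arguments: {"type":"object","properties":{"translation":{"type":"array","items":{"type":"array","items":{"type":"number"}}},"yaw":{"type":"array","items":{"type":"number"}},"hand":{"type":"number"},"force":{"type":"number"}},"required":["translation","yaw"]}

```bash
mkdir -p pics; ls; cat > h.py <<'E'
import numpy as np, cv2
from cell import telemetry, eyes, manip
from scipy.spatial.transform import Rotation as R
def snap(name,fn=None):
    s=telemetry.read_state(); c=eyes.camera(name)
    if fn: cv2.imwrite('pics/'+fn,c['pixels'][:,:,::-1])
    if 'cam_to_world' in c: T=np.array(c['cam_to_world'])
    else:
        W=np.eye(4); W[:3,:3]=R.from_euler('xyz',s['eef_rot']).as_matrix(); W[:3,3]=s['eef_pos']; T=W@np.array(c['T_tool_cam'])
    c['T']=T; return c
def p2w(c,uv,z):
    uv=np.atleast_2d(np.array(uv,float)); d=np.c_[(uv[:,0]-c['cx'])/c['fx'],-(uv[:,1]-c['cy'])/c['fy'],-np.ones(len(uv))]
    d=d@c['T'][:3,:3].T; o=c['T'][:3,3]; return (o+d*((z-o[2])/d[:,2])[:,None])[:,:2]
def w2p(c,P):
    P=np.atleast_2d(np.array(P,float)); q=(P-c['T'][:3,3])@c['T'][:3,:3]
    return np.c_[c['cx']+c['fx']*q[:,0]/-q[:,2], c['cy']-c['fy']*q[:,1]/-q[:,2]]
def st():
    s=telemetry.read_state(); print({k:np.round(s[k],3).tolist() for k in ['clock','eef_pos','eef_rot','wrist_force','finger_gap','finger_force','joints']})
E
python3 - <<'E'
from h import *
c=snap('top','top0.png'); print(np.round(c['T'],3).tolist(),c['fx'],c['cx'],c['cy'],[k for k in c]); 
c=snap('scene','scene0.png'); st()
E
```

```text
pics
[[0.015, 0.987, -0.163, 380.848], [-1.0, 0.013, -0.011, -45.754], [-0.009, 0.163, 0.987, 1155.167], [0.0, 0.0, 0.0, 1.0]] 520.5643880214637 325.57686290555336 200.2773396374478 ['pixels', 'fx', 'fy', 'cx', 'cy', 'cam_to_world', 'T']
{'clock': 0.1, 'eef_pos': [163.378, 524.93, 204.919], 'eef_rot': [-3.141, -0.0, 2.84], 'wrist_force': [0.293, 0.111, -0.393], 'finger_gap': 93.904, 'finger_force': 0.0, 'joints': [1.202, 0.3, 1.522, 0.0, 1.321, -0.067]}
```

View pics/top0.png

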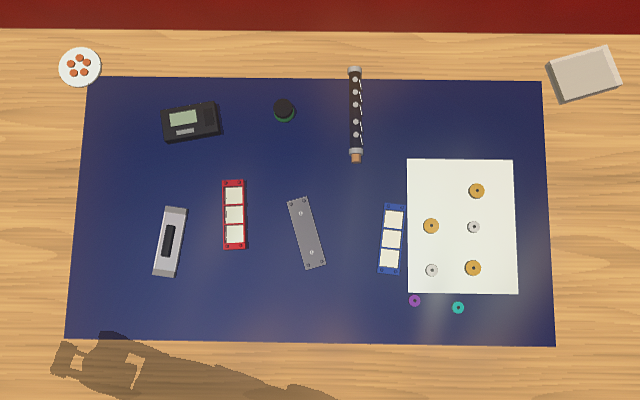

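View pics/scene0.png

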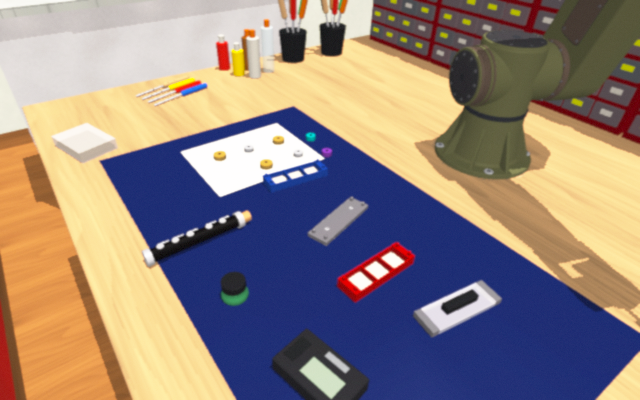

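```bash
cat >> h.py <<'E'
def blobs(c,kind,roi=None,minA=20):
    h=cv2.cvtColor(c['pixels'],cv2.COLOR_RGB2HSV).astype(int); H,S,V=h[...,0],h[...,1],h[...,2]
    m={'red':((H<8)|(H>172))&(S>150)&(V>80),'blue':(H>102)&(H<118)&(S>120)&(V>115),'brass':(H>12)&(H<28)&(S>110)&(V>90),
       'grey':(S<50)&(V>90)&(V<190),'white':(S<40)&(V>215)}[kind].astype(np.uint8)
    if roi: z=np.zeros_like(m); x0,y0,x1,y1=roi; z[y0:y1,x0:x1]=1; m*=z
    cs,_=cv2.findContours(m,cv2.RETR_EXTERNAL,cv2.CHAIN_APPROX_NONE)
    return [k for k in cs if cv2.contourArea(k)>=minA]
def rect(c,k,z):
    w=p2w(c,k[:,0,:],z).astype(np.float32); r=cv2.minAreaRect(w); b=cv2.boxPoints(r)
    e=b[1]-b[0]; f=b[2]-b[1]; l=e if np.hypot(*e)>np.hypot(*f) else f
    return np.round(r[0],1).tolist(),np.round(r[1],1).tolist(),round(float(np.arctan2(l[1],l[0])%np.pi),4)
E
python3 - <<'E'
from h import *
c=snap('top')
for kind,roi,z in [('red',(200,160,270,270),22),('blue',(360,190,406,290),22),('grey',(280,180,340,280),10),('grey',(140,190,200,290),13),('brass',(405,160,520,295),14),('grey',(415,160,520,295),14)]:
    for k in blobs(c,kind,roi): print(kind,rect(c,k,z))
print(p2w(c,[[474,227],[432,270],[170,242]],14).round())
for n in ['wrist']:
    w=snap('wrist','w0.png'); print(np.round(w['T_tool_cam'],3).tolist(),w['fx'],w['cx'],w['cy'])
E
```

```text
red ([535.1, 170.1], [153.9, 48.0], 0.0684)
blue ([486.3, -176.9], [47.9, 154.9], 3.0335)
grey ([498.0, 10.1], [159.0, 47.6], 0.2989)
grey ([473.9, 309.8], [50.0, 154.4], 3.013)
brass ([425.0, -354.3], [31.3, 31.2], 0.7767)
brass ([516.9, -265.5], [30.8, 31.2], 3.1258)
brass ([595.6, -367.9], [29.4, 33.3], 1.584)
grey ([368.9, -287.6], [2.1, 71.0], 1.5859)
grey ([433.9, -450.8], [29.2, 137.5], 2.9251)
[[ 514. -360.]
 [ 419. -266.]
 [ 471.  308.]]
[[0.001, 0.973, 0.232, 67.925], [1.0, -0.001, -0.0, 0.244], [-0.0, 0.232, -0.973, -179.005], [0.0, 0.0, 0.0, 1.0]] 292.67403089540034 320.05459587502173 201.9103335844709
```

View pics/w0.png

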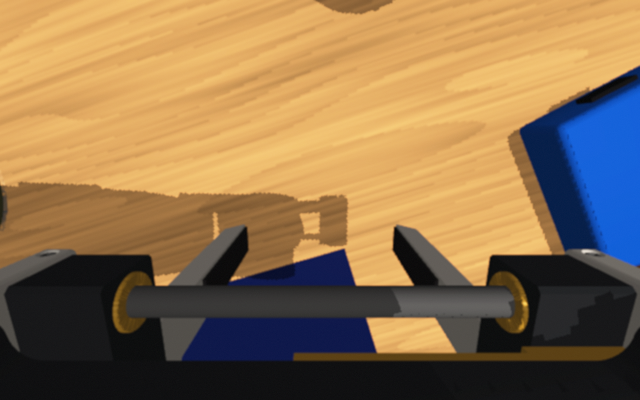

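play_rows --pt "0.3717 -0.3548 -0.04" --pt "0.3717 -0.3548 -0.04" --pt "0.3717 -0.3548 -0.04" --pt "0.3717 -0.3548 -0.04" --pt "0.3717 -0.3548 -0.04" --pt "0.3717 -0.3548 -0.04" --pt "0.3717 -0.3548 -0.04" --pt "0.3717 -0.3548 -0.04" --pt "0.3717 -0.3548 -0.04" --pt "0.3717 -0.3548 -0.04" --pt "0.3717 -0.3548 -0.04" --pt "0.3717 -0.3548 -0.04" --yaw '[0.37,0.37,0.37,0.37,0.37,0.37,0.37,0.37,0.37,0.37,0.37,0.37]' --hand 1

```text
clock: 1.7
eef_pos: [534.6, 171.3, 165.7]
eef_rot: [3.141, 0.0, -3.072]
wrist_force: [-0.0, -0.5, -1.1]
finger_gap: 94.2
finger_force: 0.0
```

```bash
python3 - <<'E'
from h import *
st()
w=snap('wrist','w1.png')
for k in blobs(w,'red',None,500): print(rect(w,k,22))
print(w2p(w,[[535.1,170.1,22],[498,10,10]]))
E
```

```text
{'clock': 1.7, 'eef_pos': [534.572, 171.289, 165.717], 'eef_rot': [3.141, 0.0, -3.072], 'wrist_force': [-0.035, -0.526, -1.063], 'finger_gap': 94.185, 'finger_force': 0.0, 'joints': [0.245, 0.359, 1.537, 0.0, 1.245, -1.396]}
([533.8, 171.1], [152.4, 48.2], 0.0698)
[[318.42521331 194.17990524]
 [179.17401332 150.12063426]]
```

View pics/w1.png

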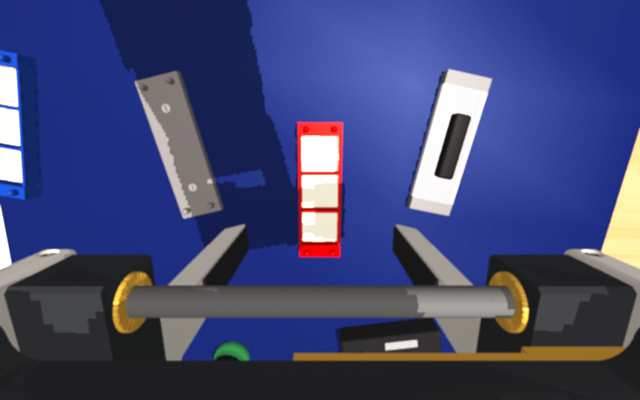

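play_rows --pt "-0.037 -0.16 0" --pt "-0.037 -0.16 0" --pt "-0.037 -0.16 0" --pt "-0.037 -0.16 0" --pt "-0.037 -0.16 0" --pt "-0.037 -0.16 0" --pt "-0.037 -0.16 0" --pt "-0.037 -0.16 0" --yaw '[0.23,0.23,0.23,0.23,0.23,0.23,0.23,0.23]'

```text
clock: 2.75
eef_pos: [498.2, 10.8, 165.3]
eef_rot: [3.142, -0.0, -2.843]
wrist_force: [0.5, 0.5, 0.4]
finger_gap: 94.1
finger_force: 0.0
```

```bash
python3 - <<'E'
from h import *
st()
w=snap('wrist','w2.png')
h=cv2.cvtColor(w['pixels'],cv2.COLOR_RGB2HSV); m=((h[...,1]<90)&(h[...,2]>40)).astype(np.uint8)
m[:, :240]=0; m[:,400:]=0; m[275:]=0; m[:90]=0
cs,_=cv2.findContours(m,0,cv2.CHAIN_APPROX_NONE)
for k in cs:
    if cv2.contourArea(k)>500: print(rect(w,k,10))
cv2.imwrite('pics/w2c.png',cv2.resize(w['pixels'][90:290,220:420,::-1],(600,600),interpolation=cv2.INTER_NEAREST))
E
```

```text
{'clock': 2.75, 'eef_pos': [498.19, 10.797, 165.341], 'eef_rot': [3.142, -0.0, -2.843], 'wrist_force': [0.513, 0.517, 0.437], 'finger_gap': 94.06, 'finger_force': 0.0, 'joints': [-0.052, 0.224, 1.715, -0.0, 1.204, -1.922]}
([495.8, 10.2], [158.4, 49.0], 0.2944)
```

View pics/w2c.png

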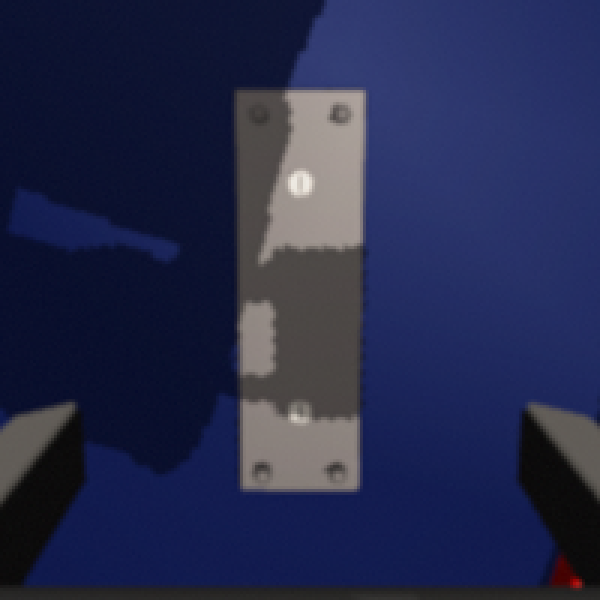

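play_rows --pt "0.0362 0.1603 0" --pt "0.0362 0.1603 0" --pt "0.0362 0.1603 0" --pt "0.0362 0.1603 0" --pt "0.0362 0.1603 -0.06" --pt "0.0362 0.1603 -0.11" --pt "0.0362 0.1603 -0.15" --pt "0.0362 0.1603 -0.1605" --pt "0.0362 0.1603 -0.1605" --pt "0.0362 0.1603 -0.1605" --yaw '[-0.23,-0.23,-0.23,-0.23,-0.23,-0.23,-0.23,-0.23,-0.23,-0.23]'

```text
clock: 4.05
eef_pos: [535.4, 170.7, 6.7]
eef_rot: [3.141, 0.003, -3.074]
wrist_force: [-0.4, -0.3, 0.5]
finger_gap: 93.7
finger_force: 0.0
```

play_rows --pt "0 0 0" --pt "0 0 0" --pt "0 0 0" --pt "0 0 0" --pt "0 0 0" --pt "0 0 0" --pt "0 0 0" --pt "0 0 0" --yaw '[0,0,0,0,0,0,0,0]' --hand 0 --force 50

```text
clock: 5.05
eef_pos: [534.3, 170.7, 4.9]
eef_rot: [3.142, -0.0, -3.073]
wrist_force: [-0.4, 0.5, 0.2]
finger_gap: 47.6
finger_force: 50.0
```

```bash
python3 - <<'E'
from h import *
st()
c=snap('top','top1.png')
for k in blobs(c,'red',(200,160,270,270)): print(rect(c,k,22))
E
```

```text
{'clock': 5.05, 'eef_pos': [534.346, 170.654, 4.919], 'eef_rot': [3.142, -0.0, -3.073], 'wrist_force': [-0.419, 0.54, 0.192], 'finger_gap': 47.568, 'finger_force': 49.999, 'joints': [0.244, 0.568, 1.653, 0.0, 0.921, -1.395]}
```

play_rows --pt "0 0 0.03" --pt "0 0 0.06" --pt "-0.01 -0.04 0.06" --pt "-0.0364 -0.1604 0.06" --pt "-0.0364 -0.1604 0.06" --pt "-0.0364 -0.1604 0.06" --pt "-0.0364 -0.1604 0.06" --pt "-0.0364 -0.1604 0.06" --pt "-0.0364 -0.1604 0.06" --yaw '[0,0,0,0.229,0.229,0.229,0.229,0.229,0.229]'

```text
clock: 6.22
eef_pos: [498.1, 11.2, 64.8]
eef_rot: [3.142, -0.0, -2.843]
wrist_force: [-0.9, 0.5, -1.3]
finger_gap: 47.3
finger_force: 50.0
```

```bash
python3 - <<'E'
from h import *
st()
w=snap('wrist','w3.png'); s=telemetry.read_state()
z=s['eef_pos'][2]+17.1
for k in blobs(w,'red',None,200): print(k.reshape(-1,2).min(0),k.reshape(-1,2).max(0),rect(w,k,z))
c=snap('top','top2.png')
for k in blobs(c,'red',(250,150,400,300)): print(k.reshape(-1,2).min(0),k.reshape(-1,2).max(0),rect(c,k,z))
cv2.imwrite('pics/a3.png',np.vstack([w['pixels'][:,:,::-1][60:360,100:540],c['pixels'][:,:,::-1][100:300,100:540]]))
E
```

```text
{'clock': 6.225, 'eef_pos': [498.086, 11.21, 64.824], 'eef_rot': [3.142, -0.0, -2.843], 'wrist_force': [-0.936, 0.456, -1.256], 'finger_gap': 47.261, 'finger_force': 49.998, 'joints': [-0.051, 0.357, 1.805, 0.0, 0.98, -1.92]}
[283 317] [357 352] ([553.5, 29.1], [25.7, 48.0], 1.8703)
[276 113] [364 285] ([471.9, 4.1], [100.6, 47.9], 0.2994)
```

View pics/a3.png

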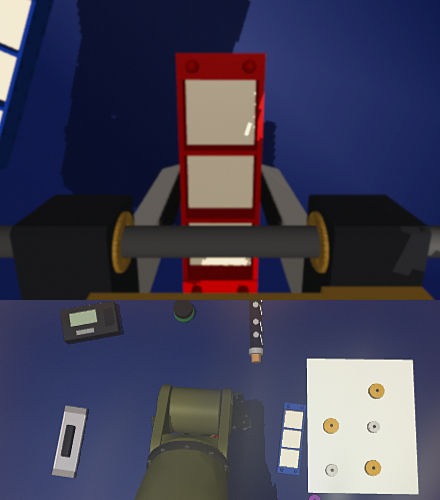

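play_rows --pt "-0.0011 -0.0005 -0.02" --pt "-0.0011 -0.0005 -0.035" --pt "-0.0011 -0.0005 -0.038" --pt "-0.0011 -0.0005 -0.04" --pt "-0.0011 -0.0005 -0.042" --pt "-0.0011 -0.0005 -0.043" --pt "-0.0011 -0.0005 -0.044" --pt "-0.0011 -0.0005 -0.044" --pt "-0.0011 -0.0005 -0.044" --yaw '[0,0,0,0,0,0,0,0,0]' --force 60

```text
clock: 7.45
eef_pos: [496.9, 9.7, 21.0]
eef_rot: [-3.142, 0.0, -2.844]
wrist_force: [-0.0, 0.7, -1.3]
finger_gap: 47.8
finger_force: 60.0
```

play_rows --pt "0 0 -0.001" --pt "0 0 -0.002" --pt "0 0 -0.003" --pt "0 0 -0.004" --pt "0 0 -0.004" --yaw '[0,0,0,0,0]'

```text
clock: 8.07
eef_pos: [497.2, 9.5, 18.4]
eef_rot: [-3.141, 0.001, -2.844]
wrist_force: [-9.1, -2.8, 20.8]
finger_gap: 47.3
finger_force: 60.0
```

play_rows --pt "-0.0006 -0.0002 0" --pt "-0.0007 -0.0002 -0.001" --pt "-0.0007 -0.0002 -0.002" --pt "-0.0007 -0.0002 -0.003" --pt "-0.0007 -0.0002 -0.004" --pt "-0.0007 -0.0002 -0.004" --yaw '[0,0,0,0,0,0]'

```text
clock: 8.82
eef_pos: [497.1, 9.3, 14.6]
eef_rot: [-3.14, 0.002, -2.844]
wrist_force: [-6.5, -2.5, 21.2]
finger_gap: 48.0
finger_force: 60.0
```

play_rows --pt "-0.0004 -0.0001 -0.001" --pt "-0.0004 -0.0001 -0.002" --pt "-0.0004 -0.0001 -0.002" --yaw '[0,0,0]'

```text
clock: 9.2
eef_pos: [497.2, 9.3, 14.5]
eef_rot: [-3.14, 0.003, -2.844]
wrist_force: [-16.1, 0.3, 49.0]
finger_gap: 47.6
finger_force: 60.0
```

play_rows --pt "0 0 0.003" --pt "0 0 0.003" --pt "0 0 0.003" --pt "0 0 0.003" --pt "0 0 0.03" --pt "0 0 0.06" --pt "0 0 0.09" --pt "0 0 0.12" --pt "0 0 0.15" --pt "0 0 0.15" --pt "0 0 0.15" --yaw '[0,0,0,0,0,0,0,0,0,0,0]' --hand 1

```text
clock: 10.58
eef_pos: [495.4, 9.4, 160.0]
eef_rot: [3.141, -0.001, -2.844]
wrist_force: [-1.1, -0.2, -0.2]
finger_gap: 93.9
finger_force: 0.0
```

```bash
python3 - <<'E'
from h import *
st()
w=snap('wrist','w4.png')
for k in blobs(w,'red',None,500): 
  for z in (32,35,38): print(rect(w,k,z))
cv2.imwrite('pics/w4c.png',cv2.resize(w['pixels'][90:290,220:420,::-1],(600,600),interpolation=cv2.INTER_NEAREST))
E
```

```text
{'clock': 10.575, 'eef_pos': [495.395, 9.429, 159.985], 'eef_rot': [3.141, -0.001, -2.844], 'wrist_force': [-1.143, -0.154, -0.19], 'finger_gap': 93.857, 'finger_force': 0.0, 'joints': [-0.055, 0.224, 1.728, -0.0, 1.191, -1.923]}
([496.0, 9.7], [152.6, 47.9], 0.2958)
([495.3, 9.5], [151.1, 47.5], 0.2958)
([494.7, 9.3], [149.6, 47.0], 0.2958)
```

View pics/w4c.png

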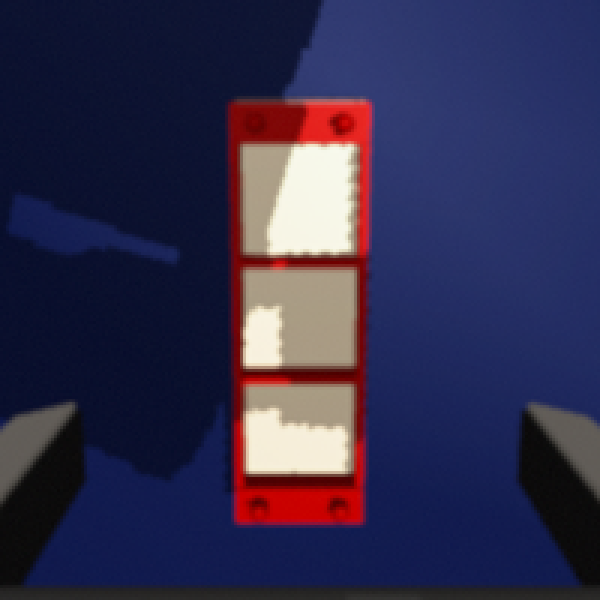

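play_rows --pt "0.0205 -0.275 -0.06" --pt "0.0205 -0.275 -0.06" --pt "0.0205 -0.275 -0.06" --pt "0.0205 -0.275 -0.06" --pt "0.0205 -0.275 -0.06" --pt "0.0205 -0.275 -0.06" --pt "0.0205 -0.275 -0.06" --pt "0.0205 -0.275 -0.11" --pt "0.0205 -0.275 -0.145" --pt "0.0205 -0.275 -0.1539" --pt "0.0205 -0.275 -0.1539" --pt "0.0205 -0.275 -0.1539" --yaw '[-0.44,-0.44,-0.44,-0.44,-0.44,-0.44,-0.44,-0.44,-0.44,-0.44,-0.44,-0.44]' --hand 0.55

```text
clock: 12.12
eef_pos: [517.1, -265.7, 8.7]
eef_rot: [-3.141, 0.002, 2.999]
wrist_force: [-0.6, -0.7, -1.6]
finger_gap: 51.5
finger_force: 0.0
```

play_rows --pt "0 0 0" --pt "0 0 0" --pt "0 0 0" --pt "0 0 0" --pt "0 0 0" --yaw '[0,0,0,0,0]' --hand 0.2 --force 40

```text
clock: 12.75
eef_pos: [516.5, -265.7, 7.6]
eef_rot: [-3.141, 0.001, 2.999]
wrist_force: [-0.6, 2.3, 5.7]
finger_gap: 32.4
finger_force: 40.0
```

```bash
python3 - <<'E'
from h import *
st()
w=snap('wrist','w5.png');
cv2.imwrite('pics/w5c.png',cv2.resize(w['pixels'][60:320,170:470,::-1],(690,598)))
E
```

```text
{'clock': 12.75, 'eef_pos': [516.504, -265.694, 7.573], 'eef_rot': [-3.141, 0.001, 2.999], 'wrist_force': [-0.646, 2.278, 5.708], 'finger_gap': 32.369, 'finger_force': 40.002, 'joints': [-0.538, 0.599, 1.592, 0.0, 0.95, -1.966]}
```

View pics/w5c.png

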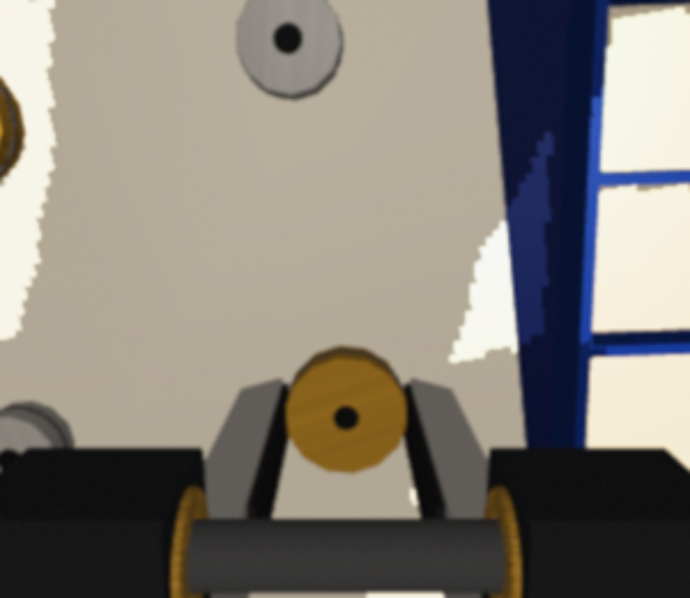

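```bash
python3 - <<'E'
from h import *
w=snap('wrist'); s=telemetry.read_state(); p=np.array(s['eef_pos']); y=s['eef_rot'][2]
for uv in [[320.4,240.4]]:
    d=p2w(w,uv,14)[0]-p[:2]; print(d, d@[np.cos(y),np.sin(y)], d@[np.sin(y),-np.cos(y)])
for x in (8,-8): print(w2p(w,[[p[0]+x*np.cos(y)+17*np.sin(y),p[1]+x*np.sin(y)-17*np.cos(y),p[2]]]))
E
```

```text
[-1.72235371  0.93380834] 1.8377499159130901 0.679099078401999
[[345.8051562  227.77666843]]
[[345.28819549 251.02153102]]
```

play_rows --pt "0 0 0.04" --pt "0.0224 0.2878 0.07" --pt "0.0224 0.2878 0.07" --pt "0.0224 0.2878 0.07" --pt "0.0224 0.2878 0.07" --pt "0.0224 0.2878 0.07" --pt "0.0224 0.2878 0.07" --pt "0.0224 0.2878 0.07" --pt "0.0224 0.2878 0.045" --pt "0.0224 0.2878 0.03" --pt "0.0224 0.2878 0.027" --pt "0.0224 0.2878 0.027" --yaw '[0,0.438,0.438,0.438,0.438,0.438,0.438,0.438,0.438,0.438,0.438,0.438]'

```text
clock: 14.35
eef_pos: [538.9, 21.9, 34.3]
eef_rot: [-3.142, 0.0, -2.847]
wrist_force: [-0.6, 0.6, -0.8]
finger_gap: 32.5
finger_force: 40.0
```

```bash
python3 - <<'E'
from h import *
st()
w=snap('wrist','w6.png');
cv2.imwrite('pics/w6c.png',cv2.resize(w['pixels'][60:320,170:470,::-1],(690,598)))
E
```

```text
{'clock': 14.35, 'eef_pos': [538.85, 21.897, 34.276], 'eef_rot': [-3.142, 0.0, -2.847], 'wrist_force': [-0.602, 0.627, -0.826], 'finger_gap': 32.516, 'finger_force': 40.0, 'joints': [-0.027, 0.482, 1.706, -0.0, 0.954, -1.893]}
```

View pics/w6c.png

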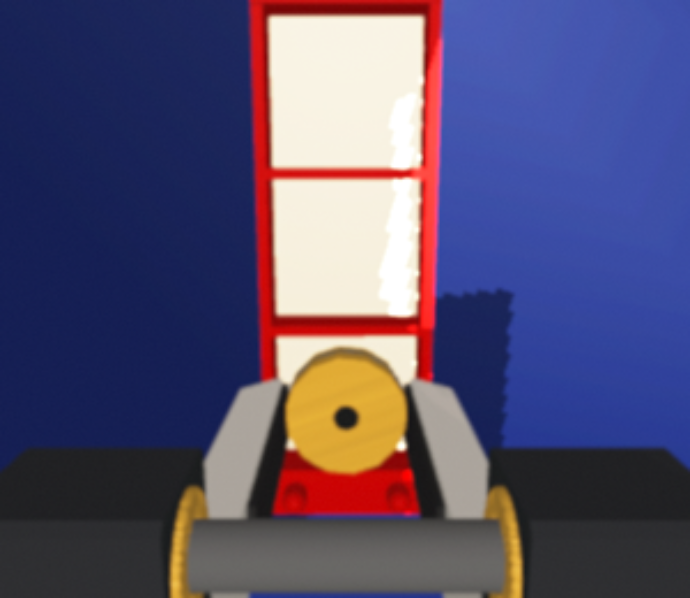

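play_rows --pt "0 0 -0.001" --pt "0 0 -0.001" --pt "0 0 -0.001" --pt "0 0 -0.001" --pt "0 0 0.03" --pt "0 0 0.07" --pt "0 0 0.07" --yaw '[0,0,0,0,0,0,0]' --hand 0.55

```text
clock: 15.28
eef_pos: [540.1, 22.2, 106.8]
eef_rot: [-3.14, 0.005, -2.846]
wrist_force: [0.4, 0.6, -0.0]
finger_gap: 52.0
finger_force: 0.0
```

```bash
python3 - <<'E'
from h import *
st()
w=snap('wrist','w7.png');c=snap('top','top7.png')
cv2.imwrite('pics/w7c.png',cv2.resize(w['pixels'][100:320,200:440,::-1],(600,550)))
E
```

```text
{'clock': 15.275, 'eef_pos': [540.066, 22.218, 106.794], 'eef_rot': [-3.14, 0.005, -2.846], 'wrist_force': [0.415, 0.586, -0.042], 'finger_gap': 51.954, 'finger_force': 0.0, 'joints': [-0.027, 0.378, 1.659, -0.0, 1.099, -1.893]}
```

View pics/w7c.png

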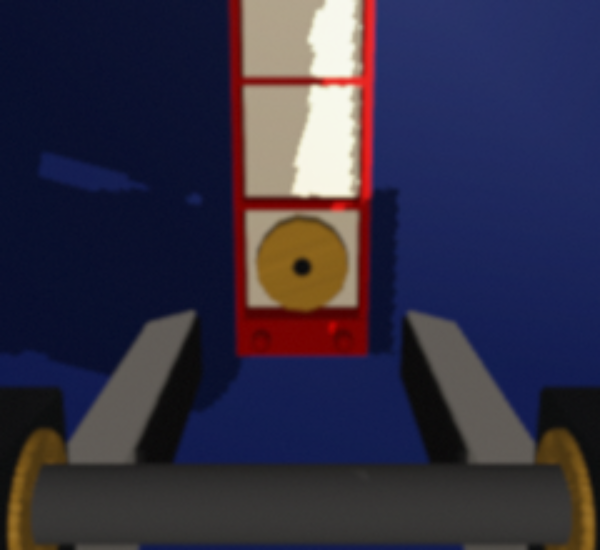

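```bash
cat >> h.py <<'E'
def steel(c,roi):
    x0,y0,x1,y1=roi; g=cv2.GaussianBlur(cv2.resize(cv2.cvtColor(c['pixels'],cv2.COLOR_RGB2GRAY)[y0:y1,x0:x1],None,fx=4,fy=4,interpolation=cv2.INTER_CUBIC),(5,5),0)
    r=cv2.HoughCircles(g,cv2.HOUGH_GRADIENT,1,60,param1=80,param2=12,minRadius=20,maxRadius=40)
    return [] if r is None else r[0]/4+np.array([x0,y0,0])
E
python3 - <<'E'
from h import *
c=snap('top')
for k in blobs(c,'brass',(405,160,520,295)): print(rect(c,k,14))
for q in steel(c,(412,165,510,290)): print(q.round(1),p2w(c,q[:2],14).round(1), c['pixels'][int(q[1]),int(q[0])+3])
E
```

```text
([425.0, -354.3], [31.3, 31.2], 0.7767)
([595.6, -367.9], [29.4, 33.3], 1.584)
[472.6 267.9   8.2] [[ 424.7 -354. ]] [213 170  85]
[476.4 190.9   7.9] [[ 594.7 -367.6]] [209 165  80]
[472.6 226.9   5.9] [[ 514.1 -356.8]] [50 53 46]
[447.1 256.4   5.7] [[ 448.7 -299.4]] [211 209 195]
```

play_rows --pt "-0.1143 -0.3765 -0.02" --pt "-0.1143 -0.3765 -0.02" --pt "-0.1143 -0.3765 -0.02" --pt "-0.1143 -0.3765 -0.02" --pt "-0.1143 -0.3765 -0.02" --pt "-0.1143 -0.3765 -0.02" --pt "-0.1143 -0.3765 -0.02" --pt "-0.1143 -0.3765 -0.02" --pt "-0.1143 -0.3765 -0.06" --pt "-0.1143 -0.3765 -0.09" --pt "-0.1143 -0.3765 -0.097" --pt "-0.1143 -0.3765 -0.097" --yaw '[-0.49,-0.49,-0.49,-0.49,-0.49,-0.49,-0.49,-0.49,-0.49,-0.49,-0.49,-0.49]'

```text
clock: 16.92
eef_pos: [425.0, -353.5, 7.4]
eef_rot: [3.141, -0.0, 2.948]
wrist_force: [-0.9, 0.3, -0.5]
finger_gap: 52.0
finger_force: 0.0
```

play_rows --pt "0 0 0" --pt "0 0 0" --pt "0 0 0" --pt "0 0 0" --pt "0 0 0" --yaw '[0,0,0,0,0]' --hand 0.2

```text
clock: 17.55
eef_pos: [424.8, -354.5, 8.0]
eef_rot: [-3.141, 0.001, 2.947]
wrist_force: [-1.0, 1.5, 5.5]
finger_gap: 32.4
finger_force: 40.0
```

play_rows --pt "0 0 0.04" --pt "0.0724 0.3636 0.07" --pt "0.0724 0.3636 0.07" --pt "0.0724 0.3636 0.07" --pt "0.0724 0.3636 0.07" --pt "0.0724 0.3636 0.07" --pt "0.0724 0.3636 0.07" --pt "0.0724 0.3636 0.07" --pt "0.0724 0.3636 0.07" --pt "0.0724 0.3636 0.035" --pt "0.0724 0.3636 0.026" --pt "0.0724 0.3636 0.026" --yaw '[0,0.49,0.49,0.49,0.49,0.49,0.49,0.49,0.49,0.49,0.49,0.49]'

```text
clock: 19.05
eef_pos: [496.6, 8.5, 33.0]
eef_rot: [3.141, -0.001, -2.848]
wrist_force: [0.7, -0.4, -1.9]
finger_gap: 32.5
finger_force: 40.0
```

play_rows --pt "0 0 0" --pt "0 0 0" --yaw '[0,0]'

```text
clock: 19.3
eef_pos: [497.2, 9.2, 33.8]
eef_rot: [-3.141, 0.001, -2.847]
wrist_force: [0.1, -0.4, -1.1]
finger_gap: 32.4
finger_force: 40.0
```

play_rows --pt "0 0 0" --pt "0 0 0" --pt "0 0 0" --pt "0 0 0.03" --pt "0 0 0.07" --pt "0 0 0.07" --pt "0 0 0.07" --yaw '[0,0,0,0,0,0,0]' --hand 0.55

```text
clock: 20.18
eef_pos: [496.4, 9.4, 102.4]
eef_rot: [3.141, -0.001, -2.846]
wrist_force: [-0.8, -0.2, -1.4]
finger_gap: 51.7
finger_force: 0.0
```

```bash
python3 - <<'E'
from h import *
s=telemetry.read_state()
w=snap('wrist','w8.png')
for k in blobs(w,'brass',(150,30,480,300),100): print(k.reshape(-1,2).min(0),k.reshape(-1,2).max(0),rect(w,k,30))
c=snap('top')
for k in blobs(c,'brass',(405,160,520,295)): print(rect(c,k,14))
E
```

```text
[302 238] [338 272] ([537.4, 22.6], [33.7, 33.3], 0.296)
[302 192] [338 228] ([496.3, 10.1], [33.1, 32.1], 0.296)
([595.6, -367.9], [29.4, 33.4], 1.584)
```

play_rows --pt "0.0982 -0.3773 -0.02" --pt "0.0982 -0.3773 -0.02" --pt "0.0982 -0.3773 -0.02" --pt "0.0982 -0.3773 -0.02" --pt "0.0982 -0.3773 -0.02" --pt "0.0982 -0.3773 -0.02" --pt "0.0982 -0.3773 -0.02" --pt "0.0982 -0.3773 -0.02" --pt "0.0982 -0.3773 -0.06" --pt "0.0982 -0.3773 -0.09" --pt "0.0982 -0.3773 -0.096" --pt "0.0982 -0.3773 -0.096" --yaw '[-0.49,-0.49,-0.49,-0.49,-0.49,-0.49,-0.49,-0.49,-0.49,-0.49,-0.49,-0.49]'

```text
clock: 21.78
eef_pos: [595.3, -367.5, 7.7]
eef_rot: [-3.141, 0.0, 2.947]
wrist_force: [-0.3, 0.2, 1.1]
finger_gap: 51.6
finger_force: 0.0
```

play_rows --pt "0 0 0" --pt "0 0 0" --pt "0 0 0" --pt "0 0 0" --pt "0 0 0" --yaw '[0,0,0,0,0]' --hand 0.2

```text
clock: 22.4
eef_pos: [595.4, -368.2, 8.1]
eef_rot: [-3.141, 0.001, 2.947]
wrist_force: [-0.6, 1.5, 5.6]
finger_gap: 32.3
finger_force: 40.0
```

play_rows --pt "0 0 0.04" --pt "-0.1393 0.3646 0.07" --pt "-0.1393 0.3646 0.07" --pt "-0.1393 0.3646 0.07" --pt "-0.1393 0.3646 0.07" --pt "-0.1393 0.3646 0.07" --pt "-0.1393 0.3646 0.07" --pt "-0.1393 0.3646 0.07" --pt "-0.1393 0.3646 0.07" --pt "-0.1393 0.3646 0.07" --pt "-0.1393 0.3646 0.035" --pt "-0.1393 0.3646 0.026" --yaw '[0,0.49,0.49,0.49,0.49,0.49,0.49,0.49,0.49,0.49,0.49,0.49]'

```text
clock: 23.9
eef_pos: [455.1, -4.4, 31.4]
eef_rot: [3.141, -0.003, -2.848]
wrist_force: [-0.5, -0.5, -0.5]
finger_gap: 32.5
finger_force: 40.0
```

play_rows --pt "0 0 0" --pt "0 0 0" --pt "0 0 0" --yaw '[0,0,0]'

```text
clock: 24.28
eef_pos: [456.1, -3.5, 33.8]
eef_rot: [-3.141, 0.001, -2.846]
wrist_force: [-0.2, 0.8, -1.3]
finger_gap: 32.3
finger_force: 40.0
```

play_rows --pt "0 0 0" --pt "0 0 0" --pt "0 0 0" --pt "0 0 0.03" --pt "0 0 0.08" --pt "0.041 0.013 0.13" --pt "0.041 0.013 0.13" --pt "0.041 0.013 0.13" --pt "0.041 0.013 0.13" --yaw '[0,0,0,0,0,0,0,0,0]' --hand 0.55

```text
clock: 25.4
eef_pos: [495.6, 9.5, 161.7]
eef_rot: [3.141, -0.002, -2.847]
wrist_force: [-0.2, 0.8, 0.6]
finger_gap: 51.5
finger_force: 0.0
```

```bash
python3 - <<'E'
from h import *
st()
w=snap('wrist','w9.png')
for k in blobs(w,'brass',(150,30,480,300),100): print(k.reshape(-1,2).min(0),k.reshape(-1,2).max(0),rect(w,k,30))
for k in blobs(w,'red',None,500): print(rect(w,k,32))
c=snap('top')
for k in blobs(c,'brass',(405,160,520,295)): print(rect(c,k,14))
for k in blobs(c,'blue',(360,190,406,290)): print(rect(c,k,22))
for k in blobs(c,'red',(250,150,400,300)): print(rect(c,k,32))
E
```

```text
{'clock': 25.4, 'eef_pos': [495.648, 9.514, 161.732], 'eef_rot': [3.141, -0.002, -2.847], 'wrist_force': [-0.205, 0.779, 0.587], 'finger_gap': 51.473, 'finger_force': 0.0, 'joints': [-0.055, 0.223, 1.724, -0.0, 1.197, -1.92]}
[305 219] [334 249] ([537.6, 22.4], [35.1, 32.4], 0.3755)
[305 181] [334 212] ([496.1, 9.9], [32.7, 32.8], 2.6486)
[304 142] [334 174] ([455.9, -2.9], [32.0, 31.9], 1.085)
([496.4, 9.8], [153.4, 47.9], 0.2943)
([485.9, -176.9], [47.9, 154.2], 3.0335)
```

play_rows --pt "-0.0112 -0.1865 0.002" --pt "-0.0112 -0.1865 0.002" --pt "-0.0112 -0.1865 0.002" --pt "-0.0112 -0.1865 0.002" --pt "-0.0112 -0.1865 0.002" --pt "-0.0112 -0.1865 0.002" --pt "-0.0112 -0.1865 0.002" --pt "-0.0112 -0.1865 0.002" --yaw '[-0.4035,-0.4035,-0.4035,-0.4035,-0.4035,-0.4035,-0.4035,-0.4035]' --hand 1

```text
clock: 26.5
eef_pos: [485.6, -176.3, 165.1]
eef_rot: [-3.142, 0.0, 3.034]
wrist_force: [0.3, 0.1, -0.5]
finger_gap: 94.3
finger_force: 0.0
```

```bash
python3 - <<'E'
from h import *
st()
w=snap('wrist','w10.png'); h=cv2.cvtColor(w['pixels'],cv2.COLOR_RGB2HSV); print(h[190,285:355:3].tolist())
for k in blobs(w,'blue',(230,90,410,280),300): print(rect(w,k,22))
E
```

```text
{'clock': 26.5, 'eef_pos': [485.615, -176.284, 165.089], 'eef_rot': [-3.142, 0.0, 3.034], 'wrist_force': [0.294, 0.107, -0.496], 'finger_gap': 94.286, 'finger_force': 0.0, 'joints': [-0.419, 0.263, 1.665, 0.0, 1.213, -1.883]}
[[20, 39, 181], [129, 21, 85], [116, 193, 45], [115, 193, 45], [114, 200, 60], [115, 152, 84], [19, 55, 167], [19, 56, 169], [19, 56, 169], [19, 56, 170], [19, 56, 170], [19, 56, 168], [20, 48, 223], [20, 49, 228], [20, 51, 209], [20, 53, 192], [21, 48, 230], [19, 47, 148], [112, 206, 157], [115, 195, 51], [115, 201, 47], [115, 195, 72], [115, 195, 81], [115, 195, 81]]
```

play_rows --pt "-0.0007 0.0001 -0.06" --pt "-0.0007 0.0001 -0.11" --pt "-0.0007 0.0001 -0.15" --pt "-0.0007 0.0001 -0.1601" --pt "-0.0007 0.0001 -0.1601" --pt "-0.0007 0.0001 -0.1601" --pt "-0.0007 0.0001 -0.1601" --yaw '[0,0,0,0,0,0,0]'

```text
clock: 27.42
eef_pos: [485.4, -177.0, 6.2]
eef_rot: [-3.141, 0.002, 3.033]
wrist_force: [-1.2, -0.3, 0.4]
finger_gap: 93.8
finger_force: 0.0
```

play_rows --pt "0 0 0" --pt "0 0 0" --pt "0 0 0" --pt "0 0 0" --pt "0 0 0" --pt "0 0 0" --pt "0 0 0" --pt "0 0 0" --yaw '[0,0,0,0,0,0,0,0]' --hand 0 --force 60

```text
clock: 28.42
eef_pos: [484.7, -176.7, 4.9]
eef_rot: [3.142, -0.0, 3.033]
wrist_force: [0.4, 0.1, -0.5]
finger_gap: 47.5
finger_force: 60.0
```

play_rows --pt "0 0 0.04" --pt "0 0 0.09" --pt "0.0118 0.1859 0.09" --pt "0.0118 0.1859 0.09" --pt "0.0118 0.1859 0.09" --pt "0.0118 0.1859 0.09" --pt "0.0118 0.1859 0.09" --pt "0.0118 0.1859 0.09" --pt "0.0118 0.1859 0.09" --pt "0.0118 0.1859 0.09" --yaw '[0,0,0.4,0.4,0.4,0.4,0.4,0.4,0.4,0.4]'

```text
clock: 29.68
eef_pos: [496.6, 8.6, 94.9]
eef_rot: [3.142, -0.0, -2.851]
wrist_force: [0.6, -0.1, -1.2]
finger_gap: 47.3
finger_force: 60.0
```

```bash
python3 - <<'E'
from h import *
st()
w=snap('wrist','w11.png')
a=cv2.imread('pics/w3.png'); b=cv2.imread('pics/w11.png')
for n,i in (('red',a),('blue',b)):
    h=cv2.cvtColor(i,cv2.COLOR_BGR2HSV).astype(int)
    m=((h[...,1]<90)&(h[...,2]>100)).astype(np.uint8); m[:, :255]=0; m[:,385:]=0; m[:100]=0; m[282:]=0
    for k in cv2.findContours(m,0,2)[0]:
        if cv2.contourArea(k)>300: print(n,cv2.boundingRect(k),np.round(cv2.minAreaRect(k)[0],2))
cv2.imwrite('pics/w11c.png',np.hstack([a[90:330,220:420],b[90:330,220:420]]))
E
```

```text
{'clock': 29.675, 'eef_pos': [496.58, 8.552, 94.922], 'eef_rot': [3.142, -0.0, -2.851], 'wrist_force': [0.591, -0.146, -1.194], 'finger_gap': 47.338, 'finger_force': 60.0, 'joints': [-0.057, 0.308, 1.788, -0.0, 1.045, -1.918]}
red (287, 216, 67, 52) [320.  241.5]
red (285, 140, 72, 65) [320.5 172. ]
blue (287, 217, 67, 52) [320.  242.5]
blue (285, 141, 71, 65) [320. 173.]
```

View pics/w11c.png

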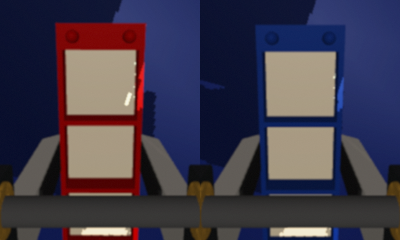

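play_rows --pt "0 0 -0.03" --pt "0 0 -0.04" --pt "0 0 -0.046" --pt "0 0 -0.048" --pt "0 0 -0.05" --pt "0 0 -0.051" --pt "0 0 -0.052" --pt "0 0 -0.053" --pt "0 0 -0.054" --pt "0 0 -0.055" --pt "0 0 -0.056" --pt "0 0 -0.056" --yaw '[0.006,0.006,0.006,0.006,0.006,0.006,0.006,0.006,0.006,0.006,0.006,0.006]'

```text
clock: 31.22
eef_pos: [496.4, 8.9, 40.3]
eef_rot: [-3.141, -0.0, -2.844]
wrist_force: [-11.8, -2.5, 19.8]
finger_gap: 47.1
finger_force: 60.0
```

play_rows --pt "-0.0006 -0.0002 0" --pt "-0.0007 -0.0002 -0.001" --pt "-0.0007 -0.0002 -0.002" --pt "-0.0007 -0.0002 -0.003" --pt "-0.0007 -0.0002 -0.004" --pt "-0.0007 -0.0002 -0.004" --yaw '[0,0,0,0,0,0]'

```text
clock: 31.98
eef_pos: [496.4, 8.7, 36.5]
eef_rot: [-3.141, 0.001, -2.844]
wrist_force: [-8.8, -2.7, 20.7]
finger_gap: 47.4
finger_force: 60.0
```

play_rows --pt "0 0 -0.001" --pt "0 0 -0.002" --pt "0 0 -0.002" --yaw '[0,0,0]'

```text
clock: 32.35
eef_pos: [496.6, 8.7, 36.2]
eef_rot: [-3.141, 0.002, -2.844]
wrist_force: [-21.0, -3.3, 48.4]
finger_gap: 47.6
finger_force: 60.0
```

play_rows --pt "0 0 0.003" --pt "0 0 0.003" --pt "0 0 0.003" --pt "0 0 0.003" --pt "0 0 0.03" --pt "0 0 0.08" --pt "0 0 0.12" --pt "0 0 0.15" --pt "0 0 0.15" --pt "0 0 0.15" --yaw '[0,0,0,0,0,0,0,0,0,0]' --hand 1

```text
clock: 33.6
eef_pos: [495.4, 9.0, 181.7]
eef_rot: [3.141, -0.001, -2.844]
wrist_force: [-0.8, 1.1, -0.3]
finger_gap: 93.8
finger_force: 0.0
```

```bash
python3 - <<'E'
from h import *
st()
w=snap('wrist','w12.png'); c=snap('top','top12.png')
for k in blobs(w,'blue',(230,70,410,290),300): print('b',rect(w,k,54))
h=cv2.cvtColor(w['pixels'],cv2.COLOR_RGB2HSV).astype(int)
m=((h[...,1]<90)&(h[...,2]>100)).astype(np.uint8); m[:, :255]=0; m[:,385:]=0; m[:60]=0; m[282:]=0
for k in cv2.findContours(m,0,2)[0]:
    if cv2.contourArea(k)>300: print(cv2.boundingRect(k),rect(w,k,38))
for q in steel(c,(412,165,510,290)): print(q.round(1),p2w(c,q[:2],14).round(1), c['pixels'][int(q[1]),int(q[0])+3])
cv2.imwrite('pics/t12c.png',cv2.resize(c['pixels'][150:320,370:530,::-1],None,fx=3.5,fy=3.5,interpolation=cv2.INTER_CUBIC))
E
```

```text
{'clock': 33.6, 'eef_pos': [495.436, 8.967, 181.731], 'eef_rot': [3.141, -0.001, -2.844], 'wrist_force': [-0.758, 1.078, -0.25], 'finger_gap': 93.849, 'finger_force': 0.0, 'joints': [-0.056, 0.201, 1.701, 0.0, 1.241, -1.924]}
b ([550.4, 26.1], [40.6, 48.6], 1.869)
b ([435.9, 5.4], [68.3, 22.9], 0.2822)
(301, 218, 38, 30) ([539.4, 22.6], [35.5, 43.3], 1.869)
(301, 179, 38, 34) ([497.4, 9.7], [38.1, 42.2], 1.8691)
(300, 137, 40, 39) ([455.3, -3.0], [41.4, 42.3], 1.8841)
[473.1 226.6   6.3] [[ 514.7 -357.9]] [213 207 198]
[446.4 256.1   6.5] [[ 449.3 -297.7]] [217 213 200]
```

View pics/t12c.png

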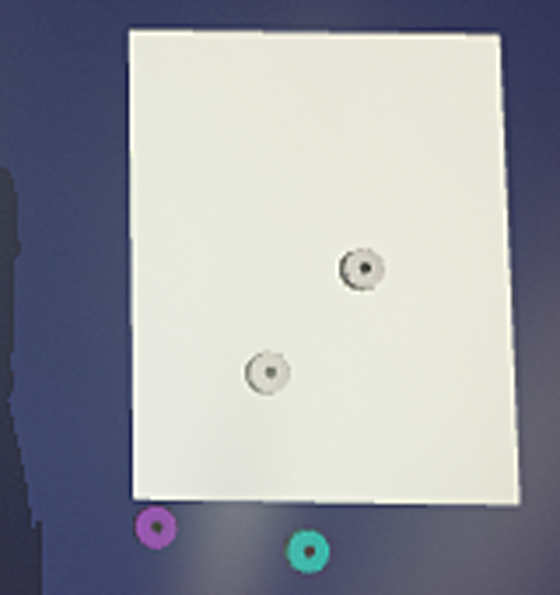

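play_rows --pt "0.0183 -0.369 -0.08" --pt "0.0183 -0.369 -0.08" --pt "0.0183 -0.369 -0.08" --pt "0.0183 -0.369 -0.08" --pt "0.0183 -0.369 -0.08" --pt "0.0183 -0.369 -0.08" --pt "0.0183 -0.369 -0.08" --pt "0.0183 -0.369 -0.1" --pt "0.0183 -0.369 -0.14" --pt "0.0183 -0.369 -0.17" --pt "0.0183 -0.369 -0.1759" --pt "0.0183 -0.369 -0.1759" --yaw '[-0.49,-0.49,-0.49,-0.49,-0.49,-0.49,-0.49,-0.49,-0.49,-0.49,-0.49,-0.49]' --hand 0.55

```text
clock: 35.2
eef_pos: [514.5, -359.3, 7.3]
eef_rot: [3.142, 0.0, 2.95]
wrist_force: [0.7, 0.0, 0.3]
finger_gap: 51.9
finger_force: 0.0
```

play_rows --pt "0 0 0" --pt "0 0 0" --pt "0 0 0" --pt "0 0 0" --pt "0 0 0" --yaw '[0,0,0,0,0]' --hand 0.15 --force 40

```text
clock: 35.83
eef_pos: [514.4, -360.2, 7.6]
eef_rot: [-3.141, 0.001, 2.949]
wrist_force: [-1.4, 1.9, 5.9]
finger_gap: 24.0
finger_force: 40.0
```

play_rows --pt "0 0 0.05" --pt "0.0234 0.382 0.095" --pt "0.0234 0.382 0.095" --pt "0.0234 0.382 0.095" --pt "0.0234 0.382 0.095" --pt "0.0234 0.382 0.095" --pt "0.0234 0.382 0.095" --pt "0.0234 0.382 0.095" --pt "0.0234 0.382 0.095" --pt "0.0234 0.382 0.06" --pt "0.0234 0.382 0.048" --pt "0.0234 0.382 0.048" --yaw '[0,0.49,0.49,0.49,0.49,0.49,0.49,0.49,0.49,0.49,0.49,0.49]'

```text
clock: 37.33
eef_pos: [537.2, 20.9, 54.5]
eef_rot: [3.141, -0.002, -2.845]
wrist_force: [1.0, -0.8, 0.2]
finger_gap: 24.6
finger_force: 40.0
```

play_rows --pt "0 0 0" --pt "0 0 0" --yaw '[0,0]'

```text
clock: 37.58
eef_pos: [538.0, 21.8, 55.9]
eef_rot: [-3.141, 0.001, -2.844]
wrist_force: [-0.2, 0.5, -1.2]
finger_gap: 24.5
finger_force: 40.0
```

play_rows --pt "0 0 0" --pt "0 0 0" --pt "0 0 0" --pt "0 0 0.03" --pt "0 0 0.07" --pt "0 0 0.07" --pt "0 0 0.07" --yaw '[0,0,0,0,0,0,0]' --hand 0.55

```text
clock: 38.45
eef_pos: [537.2, 22.0, 124.3]
eef_rot: [3.141, -0.001, -2.844]
wrist_force: [-0.1, 0.3, -0.6]
finger_gap: 51.8
finger_force: 0.0
```

```bash
python3 - <<'E'
from h import *
s=telemetry.read_state()
w=snap('wrist','w13.png'); c=snap('top')
for r in [(412,165,510,290)]:
  for q in steel(c,r): print(q.round(1),p2w(c,q[:2],14).round(1))
h=w['pixels']
g=cv2.cvtColor(w['pixels'],cv2.COLOR_RGB2GRAY); r=cv2.HoughCircles(cv2.GaussianBlur(g[180:290,260:380],(3,3),0),cv2.HOUGH_GRADIENT,1,20,param1=80,param2=14,minRadius=12,maxRadius=26)
if r is not None:
  for q in r[0]: q=q+[260,180,0]; print(q,p2w(w,q[:2],52))
E
```

```text
[446.4 256.4   6.3] [[ 448.7 -297.7]]
[319.5        209.5         14.39999962] [[536.50573396  22.04528308]]
```

play_rows --pt "-0.0891 -0.321 -0.02" --pt "-0.0891 -0.321 -0.02" --pt "-0.0891 -0.321 -0.02" --pt "-0.0891 -0.321 -0.02" --pt "-0.0891 -0.321 -0.02" --pt "-0.0891 -0.321 -0.02" --pt "-0.0891 -0.321 -0.02" --pt "-0.0891 -0.321 -0.06" --pt "-0.0891 -0.321 -0.1" --pt "-0.0891 -0.321 -0.118" --pt "-0.0891 -0.321 -0.118" --pt "-0.0891 -0.321 -0.118" --yaw '[-0.49,-0.49,-0.49,-0.49,-0.49,-0.49,-0.49,-0.49,-0.49,-0.49,-0.49,-0.49]'

```text
clock: 40.05
eef_pos: [449.3, -299.2, 8.4]
eef_rot: [-3.141, 0.002, 2.95]
wrist_force: [-0.2, 0.3, -0.5]
finger_gap: 51.9
finger_force: 0.0
```

play_rows --pt "0 0 0" --pt "0 0 0" --pt "0 0 0" --pt "0 0 0" --pt "0 0 0" --yaw '[0,0,0,0,0]' --hand 0.15

```text
clock: 40.67
eef_pos: [448.6, -299.2, 7.4]
eef_rot: [-3.141, 0.0, 2.949]
wrist_force: [-1.6, 0.9, 5.9]
finger_gap: 24.3
finger_force: 40.0
```

play_rows --pt "0 0 0.05" --pt "0.048 0.3082 0.095" --pt "0.048 0.3082 0.095" --pt "0.048 0.3082 0.095" --pt "0.048 0.3082 0.095" --pt "0.048 0.3082 0.095" --pt "0.048 0.3082 0.095" --pt "0.048 0.3082 0.095" --pt "0.048 0.3082 0.06" --pt "0.048 0.3082 0.048" --pt "0.048 0.3082 0.048" --pt "0.048 0.3082 0.048" --yaw '[0,0.49,0.49,0.49,0.49,0.49,0.49,0.49,0.49,0.49,0.49,0.49]'

```text
clock: 42.18
eef_pos: [497.0, 8.7, 55.9]
eef_rot: [-3.141, 0.001, -2.845]
wrist_force: [0.3, -0.1, -0.2]
finger_gap: 24.4
finger_force: 40.0
```

play_rows --pt "0 0 0" --pt "0 0 0" --yaw '[0,0]'

```text
clock: 42.42
eef_pos: [496.7, 9.1, 55.5]
eef_rot: [-3.141, 0.001, -2.844]
wrist_force: [0.6, 0.3, -1.2]
finger_gap: 24.5
finger_force: 40.0
```

play_rows --pt "0 0 0" --pt "0 0 0" --pt "0 0 0" --pt "0 0 0.03" --pt "0 0 0.08" --pt "0 0 0.12" --pt "0 0 0.12" --pt "0 0 0.12" --yaw '[0,0,0,0,0,0,0,0]' --hand 0.55

```text
clock: 43.42
eef_pos: [496.1, 9.2, 174.2]
eef_rot: [3.141, -0.001, -2.844]
wrist_force: [-0.4, 0.2, -0.7]
finger_gap: 51.9
finger_force: 0.0
```

```bash
python3 - <<'E'
from h import *
st()
w=snap('wrist','w14.png')
cv2.imwrite('pics/w14c.png',cv2.resize(w['pixels'][50:290,200:600,::-1],(800,480)))
E
```

```text
{'clock': 43.425, 'eef_pos': [496.098, 9.164, 174.183], 'eef_rot': [3.141, -0.001, -2.844], 'wrist_force': [-0.356, 0.242, -0.7], 'finger_gap': 51.889, 'finger_force': 0.0, 'joints': [-0.055, 0.21, 1.709, 0.0, 1.223, -1.924]}
```

View pics/w14c.png

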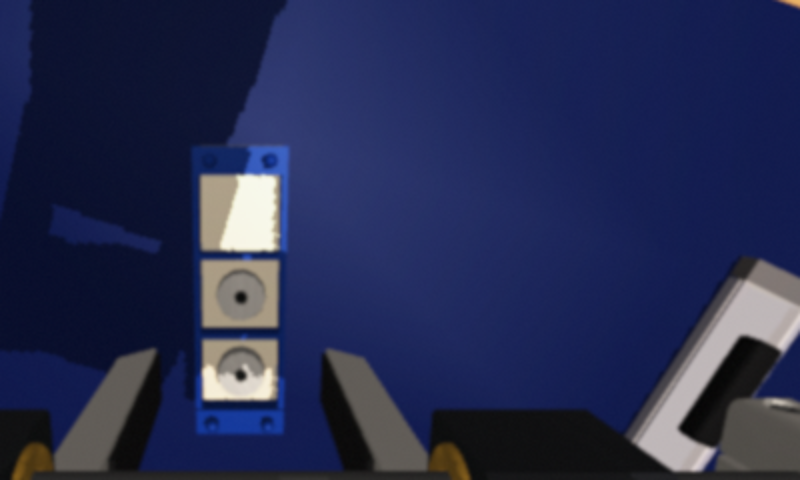

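play_rows --pt "-0.0235 0.3007 -0.01" --pt "-0.0235 0.3007 -0.01" --pt "-0.0235 0.3007 -0.01" --pt "-0.0235 0.3007 -0.01" --pt "-0.0235 0.3007 -0.01" --pt "-0.0235 0.3007 -0.01" --pt "-0.0235 0.3007 -0.01" --pt "-0.0235 0.3007 -0.01" --pt "-0.0235 0.3007 -0.01" --pt "-0.0235 0.3007 -0.01" --yaw '[-0.426,-0.426,-0.426,-0.426,-0.426,-0.426,-0.426,-0.426,-0.426,-0.426]' --hand 0.55

```text
clock: 44.72
eef_pos: [473.2, 309.2, 165.2]
eef_rot: [3.141, 0.0, 3.012]
wrist_force: [-0.1, 0.5, -0.5]
finger_gap: 51.4
finger_force: 0.0
```

```bash
python3 - <<'E'
from h import *
st()
w=snap('wrist','w15.png')
h=cv2.cvtColor(w['pixels'],cv2.COLOR_RGB2HSV); b=((h[...,2]<45)&(h[...,1]<120))
m=((h[...,1]<90)&(h[...,2]>60)).astype(np.uint8); m[:, :250]=0; m[:,390:]=0; m[275:]=0; m[:90]=0
for k in cv2.findContours(m,0,cv2.CHAIN_APPROX_NONE)[0]:
    if cv2.contourArea(k)>500: print(rect(w,k,13),cv2.boundingRect(k))
print(h[90:290:6,320].tolist())
w14=cv2.imread('pics/w14.png')
E
```

```text
{'clock': 44.725, 'eef_pos': [473.247, 309.228, 165.2], 'eef_rot': [3.141, 0.0, 3.012], 'wrist_force': [-0.148, 0.526, -0.501], 'finger_gap': 51.414, 'finger_force': 0.0, 'joints': [0.514, 0.368, 1.526, -0.0, 1.247, -0.927]}
([549.9, 375.1], [73.2, 22.5], 0.3045) (363, 224, 27, 51)
([530.8, 226.6], [23.4, 73.7], 2.5799) (250, 224, 29, 51)
([472.5, 310.9], [51.2, 154.8], 3.0129) (299, 122, 45, 133)
[[115, 173, 133], [115, 171, 133], [115, 169, 133], [115, 173, 133], [116, 166, 135], [115, 174, 133], [9, 19, 225], [13, 21, 223], [0, 2, 248], [0, 3, 248], [173, 4, 248], [0, 3, 247], [170, 12, 123], [23, 20, 51], [30, 10, 49], [10, 16, 47], [0, 21, 48], [15, 15, 35], [30, 23, 22], [170, 33, 23], [0, 11, 23], [0, 11, 23], [30, 12, 21], [168, 5, 242], [174, 5, 242], [8, 8, 246], [13, 23, 136], [12, 18, 180], [116, 196, 112], [116, 194, 112], [115, 198, 111], [115, 198, 111], [116, 196, 112], [20, 13, 60]]
```

play_rows --pt "-0.0005 0.0002 -0.05" --pt "-0.0005 0.0002 -0.1" --pt "-0.0005 0.0002 -0.14" --pt "-0.0005 0.0002 -0.1505" --pt "-0.0005 0.0002 -0.1505" --pt "-0.0005 0.0002 -0.1505" --pt "-0.0005 0.0002 -0.1505" --yaw '[0,0,0,0,0,0,0]'

```text
clock: 45.65
eef_pos: [473.1, 310.4, 15.9]
eef_rot: [3.14, 0.002, 3.013]
wrist_force: [0.2, -0.6, -1.1]
finger_gap: 52.0
finger_force: 0.0
```

play_rows --pt "0 0 0" --pt "0 0 0" --pt "0 0 0" --pt "0 0 0" --pt "0 0 0" --pt "0 0 0" --yaw '[0,0,0,0,0,0]' --hand 0 --force 60

```text
clock: 46.4
eef_pos: [472.5, 310.0, 14.5]
eef_rot: [-3.142, -0.0, 3.013]
wrist_force: [-1.3, 1.0, 0.2]
finger_gap: 17.5
finger_force: 60.0
```

play_rows --pt "0 0 0.05" --pt "0 0 0.09" --pt "0.0237 -0.3011 0.09" --pt "0.0237 -0.3011 0.09" --pt "0.0237 -0.3011 0.09" --pt "0.0237 -0.3011 0.09" --pt "0.0237 -0.3011 0.09" --pt "0.0237 -0.3011 0.09" --pt "0.0237 -0.3011 0.09" --pt "0.0237 -0.3011 0.09" --pt "0.0237 -0.3011 0.09" --pt "0.0237 -0.3011 0.09" --yaw '[0,0,0.4255,0.4255,0.4255,0.4255,0.4255,0.4255,0.4255,0.4255,0.4255,0.4255]'

```text
clock: 47.9
eef_pos: [496.2, 9.6, 104.5]
eef_rot: [3.142, -0.0, -2.843]
wrist_force: [0.0, 0.4, -2.3]
finger_gap: 17.4
finger_force: 60.0
```

```bash
python3 - <<'E'
from h import *
st(); s=telemetry.read_state(); p=np.array(s['eef_pos']); y=s['eef_rot'][2]
w=snap('wrist','w16.png')
h=cv2.cvtColor(w['pixels'],cv2.COLOR_RGB2HSV)
m=((h[...,1]<60)&(h[...,2]>90)).astype(np.uint8); m[:, :270]=0; m[:,370:]=0; m[230:]=0
for k in cv2.findContours(m,0,cv2.CHAIN_APPROX_NONE)[0]:
    if cv2.contourArea(k)>500:
        q=p2w(w,k[:,0,:],p[2]-1.5)-p[:2]; X=q@[np.cos(y),np.sin(y)]; Y=q@[np.sin(y),-np.cos(y)]
        print(X.min(),X.max(),Y.min(),Y.max(),cv2.boundingRect(k),rect(w,k,p[2]-1.5))
cv2.imwrite('pics/w16c.png',cv2.resize(w['pixels'][50:300,170:470,::-1],(600,500)))
E
```

```text
{'clock': 47.9, 'eef_pos': [496.155, 9.559, 104.521], 'eef_rot': [3.142, -0.0, -2.843], 'wrist_force': [0.021, 0.419, -2.252], 'finger_gap': 17.442, 'finger_force': 59.999, 'joints': [-0.055, 0.294, 1.781, 0.0, 1.067, -1.924]}
6.398934993644377 63.50421466315191 -23.67294648145179 25.164292103851153 (280, 139, 81, 91) ([462.5, -0.0], [57.1, 48.9], 0.299)
```

View pics/w16c.png

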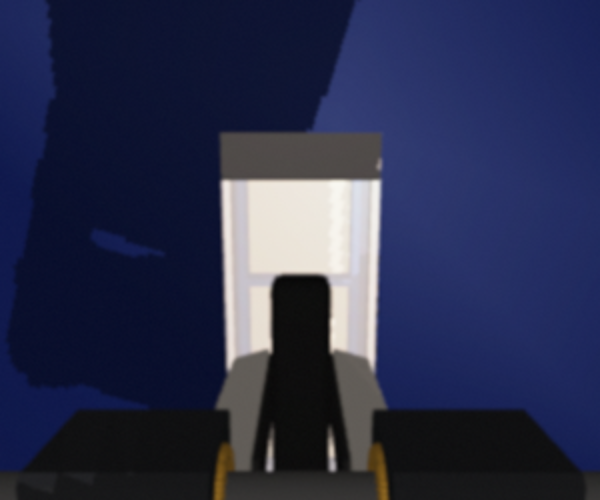

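play_rows --pt "0.0003 0.0001 -0.015" --pt "0.0003 0.0001 -0.022" --pt "0.0003 0.0001 -0.026" --pt "0.0003 0.0001 -0.028" --pt "0.0003 0.0001 -0.03" --pt "0.0003 0.0001 -0.031" --pt "0.0003 0.0001 -0.032" --pt "0.0003 0.0001 -0.033" --pt "0.0003 0.0001 -0.034" --pt "0.0003 0.0001 -0.0345" --pt "0.0003 0.0001 -0.0345" --yaw '[0,0,0,0,0,0,0,0,0,0,0]'

```text
clock: 49.32
eef_pos: [496.9, 8.8, 71.8]
eef_rot: [-3.141, 0.001, -2.844]
wrist_force: [-9.0, -2.2, 20.7]
finger_gap: 17.3
finger_force: 60.0
```

Same pattern as the trays (3.3 mm above home, 20 N). Ease in tool x and press on.

play_rows --pt "-0.0006 -0.0002 0" --pt "-0.0007 -0.0002 -0.001" --pt "-0.0007 -0.0002 -0.002" --pt "-0.0007 -0.0002 -0.003" --pt "-0.0007 -0.0002 -0.004" --pt "-0.0007 -0.0002 -0.004" --yaw '[0,0,0,0,0,0]'

```text
clock: 50.08
eef_pos: [496.7, 8.6, 68.0]
eef_rot: [-3.14, 0.002, -2.844]
wrist_force: [-7.2, -2.5, 21.2]
finger_gap: 17.4
finger_force: 60.0
```

play_rows --pt "0 0 -0.001" --pt "0 0 -0.002" --pt "0 0 -0.002" --yaw '[0,0,0]'

```text
clock: 50.45
eef_pos: [496.9, 8.5, 67.7]
eef_rot: [-3.14, 0.003, -2.844]
wrist_force: [-17.5, -1.5, 45.5]
finger_gap: 17.8
finger_force: 60.0
```

play_rows --pt "0 0 0.0045" --pt "0 0 0.0045" --pt "0 0 0.0045" --pt "0 0 0.03" --pt "0 0 0.06" --pt "0.067 0.0205 0.06" --pt "0.067 0.0205 0.06" --pt "0.067 0.0205 0.06" --pt "0.067 0.0205 0.06" --yaw '[0,0,0,0,0,0,0,0,0]' --hand 0.5

```text
clock: 51.58
eef_pos: [561.9, 29.1, 123.8]
eef_rot: [3.141, -0.001, -2.845]
wrist_force: [0.6, -0.5, 0.1]
finger_gap: 47.1
finger_force: 0.0
```

play_rows --pt "0 0 -0.02" --pt "0 0 -0.04" --pt "0 0 -0.052" --pt "0 0 -0.054" --pt "0 0 -0.056" --pt "0 0 -0.058" --pt "0 0 -0.059" --pt "0 0 -0.059" --pt "0 0 -0.059" --yaw '[0,0,0,0,0,0,0,0,0]' --hand 0

```text
clock: 52.7
eef_pos: [563.4, 29.3, 66.7]
eef_rot: [-3.141, 0.002, -2.844]
wrist_force: [-4.9, -0.8, 12.1]
finger_gap: 0.5
finger_force: 6.1
```

play_rows --pt "0 0 0.02" --pt "0 0 0.06" --pt "-0.134 -0.041 0.06" --pt "-0.134 -0.041 0.06" --pt "-0.134 -0.041 0.06" --pt "-0.134 -0.041 0.06" --pt "-0.134 -0.041 0.02" --pt "-0.134 -0.041 0.006" --pt "-0.134 -0.041 0.003" --pt "-0.134 -0.041 0.001" --pt "-0.134 -0.041 0" --pt "-0.134 -0.041 0" --yaw '[0,0,0,0,0,0,0,0,0,0,0,0]'

```text
clock: 54.2
eef_pos: [429.3, -11.6, 66.6]
eef_rot: [-3.141, 0.0, -2.844]
wrist_force: [-8.4, -0.0, 15.4]
finger_gap: 0.2
finger_force: 7.5
```

play_rows --pt "0 0 0.02" --pt "0 0 0.06" --pt "0 0 0.12" --pt "0 0 0.12" --pt "-0.05 0.3 0.12" --pt "-0.05 0.3 0.12" --pt "-0.05 0.3 0.12" --pt "-0.05 0.3 0.12" --pt "-0.05 0.3 0.12" --pt "-0.05 0.3 0.12" --pt "-0.05 0.3 0.12" --yaw '[0,0,0,0,0,0,0,0,0,0,0]'

```text
clock: 55.58
eef_pos: [378.8, 288.0, 184.8]
eef_rot: [-3.141, -0.001, -2.844]
wrist_force: [-0.6, 1.0, -0.3]
finger_gap: 0.2
finger_force: 0.0
```

```bash
python3 - <<'E'
from h import *
c=snap('top','end.png')
print([rect(c,k,14) for k in blobs(c,'brass',(405,160,520,295))],[q.round(1) for q in steel(c,(412,165,510,290))])
h=cv2.cvtColor(c['pixels'],cv2.COLOR_RGB2HSV); m=((h[...,1]<70)&(h[...,2]>90)).astype(np.uint8); m[:,:270]=0;m[:,345:]=0;m[:160]=0;m[300:]=0
for k in cv2.findContours(m,0,1)[0]:
    if cv2.contourArea(k)>100: print(rect(c,k,67))
print(manip.sign_off())
E
```

```text
[] []
([496.0, 8.4], [159.6, 49.8], 0.2965)
the job is handed in; nothing more can be done
None
```

The job is done and handed in at about 56 s: red tray home on the dock with 3 brass discs, blue tray home on it with 2 steel discs (all that were there), and the cover pressed fully home, its end blocks touching off at 66.6–66.7 mm against a nominal 67.

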